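Nest the stone sieves and hold the sifter's dial on three

TASK

Get the little stone sifter going: stand the middle-sized sieve cup in the round pan on the machine, then stand the small sieve cup inside the middle one, both upright and let go. Only then turn the machine's spring-return dial clockwise, past its first and second clicks to the third position (three dots), and finish while still holding it there against its spring. Leave the pliers, the jar of beads and the shears as they are.

Things in the scene. Friction and masses are not known exactly. Their poses are not given: they have to be found in the camera images.
- pan_floor (a point): Centre of the inside floor of the sifter's round aluminium pan, 44 mm above the worktop. The pan is fixed, open at the top, 80 mm in outside and 74 mm in inside diameter; its rim lies 26 mm above this point. The sifter is a grey box fixed on the worktop, 106 x 260 mm, top at 38 mm, turned a little about the vertical; axes are those of the sifter: z up, the dial lies towards its +y, 147 mm away on a black pod whose top is 60 mm above the worktop.
- middle_cup_center (a point): Centre, half-way up, of the middle-sized loose steel sieve cup: round, straight-walled with a chamfered foot, 64 mm outside and 58 mm inside diameter, 56 mm tall, wall 3 mm, floor 4 mm thick, about 0.09 kg, no handle; z up. It stands upright on the worktop at the start. Fully home in the pan its rim stands 30 mm above the pan's rim.
- small_cup_center (a point): Centre, half-way up, of the small loose steel sieve cup: same make, 44 mm outside diameter, 84 mm tall, floor 4 mm thick, about 0.08 kg; z up. It stands upright on the worktop at the start; the two cups may have changed places. Fully home in the middle cup its rim stands 32 mm above that cup's rim.
- dial_grip (a point): On the dial's upright axis, half-way up its bar grip, 84 mm above the worktop. The bar is 60 mm long (along this point's x axis, +x to the end with the white pointer line), 13 mm wide and 28 mm tall (its top is 14 mm above this point), on a round skirt 64 mm in diameter whose top is 13 mm below this point. The axes turn with the dial; z up.
- dial (a joint): Angle of the dial in rad, 0 at rest, growing clockwise as seen from above. Clicks (small humps in the torque) are passed at about 0.2, 0.6 and 1.0, so its positions are 0.4 (one dot), 0.8 (two dots) and 1.2 (three dots); stop at 1.3. A spring turns it back to 0 from anywhere when let go: about 0.04 N m at 0, 0.095 N m at 1.2, with 0.03 N m more at each click.
- pliers_1: Bystander, leave alone: small blue-handled pliers, 131 x 58 mm, 10 mm thick, lying left of the sifter; origin at their middle on the worktop.
- bead_jar: Bystander, leave alone: glass jar of beads with a cork lid, 46 mm in diameter, 64 mm tall, at the right; origin at the centre of its underside.
- shears: Bystander, leave alone: black-handled shears, 204 mm long, 11 mm thick, lying far right; origin at their middle on the worktop.

How it is judged:
On the way, in this order (a step that is already met when the one before it is completed fails the run):
1. the middle cup stands upright on the floor of the pan, let go (horizontal distance between middle_cup_center and pan_floor below 0.012 m and z of middle_cup_center in the frame of pan_floor between 0.024 and 0.032 m and angle between middle_cup_center's own z axis and vertical below 0.1 rad and contact force between each of the fingers, the arm and middle_cup below 0.1 N), for 0.2 s.
2. the small cup stands upright on the floor of the middle cup, let go (all of step 1 and horizontal distance between small_cup_center and middle_cup_center below 0.014 m and z of small_cup_center in the frame of pan_floor between 0.042 and 0.05 m and angle between small_cup_center's own z axis and vertical below 0.1 rad and contact force between each of the fingers, the arm and small_cup below 0.1 N), for 0.2 s.
3. the robot holds the dial on its third position (value of joint dial above 1.08 rad and contact force between any of the fingers, the arm and dial above 0.3 N and contact force between dial and small_cup below 0.1 N and contact force between dial and middle_cup below 0.1 N), for 0.4 s.
At the end, for the whole second after the job is handed in: Both cups nested upright (tilt under 0.1 rad): the middle one on the pan floor within 12 mm of its centre, the small one on the middle one's floor within 14 mm, heights within 4 mm, robot off them; the robot holds the dial beyond 1.08 rad, touching it with over 0.3 N; no cup touches the dial (all of step 2 and all of step 3); the arm keeps its last pose, push and grip.
It fails at once if the dial is turned past its first click before both cups are nested (value of joint dial above 0.3 rad and not (horizontal distance between middle_cup_center and pan_floor below 0.012 m and horizontal distance between small_cup_center and middle_cup_center below 0.014 m and z of small_cup_center in the frame of pan_floor below 0.05 m)).
It fails at once if the pliers is disturbed (moved 30 mm) (distance of pliers_1 from where it was at the start of the episode above 0.03 m).
It fails at once if the jar of beads is disturbed (moved 30 mm) (distance of bead_jar from where it was at the start of the episode above 0.03 m).
It fails at once if the shears is disturbed (moved 30 mm) (distance of shears from where it was at the start of the episode above 0.03 m).
It also fails if it takes over 70 s, if anything falls off the work surface, if the arm or the gripper's body presses on something with over 40 N, if the wrist force passes 120 N, or if a joint passes its speed limit or range.

ROBOT

A 7-joint arm with a two-finger parallel gripper is mounted at the origin on a cart in front of the work surface, level with it; the furniture and walls round the work are solid. World frame = base frame: x ahead of the robot, y to its left, z up, the work surface at z = 0. Lengths are in m, angles in rad, forces in N, time in s.
With the tool pointing down it reaches from about 0.425 to 0.875 m from the base axis. Payload 4.7 kg.
Tool frame: the origin (TCP) lies at the very end of the fingers, on their centre line; the grasp point (between the pads) lies 19 mm behind it (ctrl.grasp_offset is the distance from the TCP to the grasp point, in m); z points along the fingers, y is the direction in which the jaws open and shut (so a half turn about z gives the same grasp; the last joint's range is limited). The gripper opens to 87 mm and grips with 3 to 60 N. Pads are 19 mm wide; open, the fingers measure 117 mm over their backs; the gripper's body (75 mm by 190 mm) begins 51 mm behind the grasp point.
Start: joints at [-1.302, 0.321, -0.07, 1.45, 0.023, 1.371, -0.057], TCP at [0.164, 0.629, 0.223] pointing down, gripper open.
Joint ranges: [-2.86, 2.86], [-0.3, 2.09], [-1.38, 1.24], [0.06, 2.45], [-1.56, 4.7], [0.09, 2.05], [-2.69, 2.69]. Speed limits (rad/s): [2.57, 2.57, 3.14, 3.14, 3.14, 3.14, 3.14].

INTERFACE

Orientations are given as a unit quaternion [x, y, z, w].
In Python, from bench import ctrl, camera gives the robot as it stands.
- The arm moves only by the tool play_rows, never from a script. Its argument "motion" is a list of rows, each an object with "linear": the shift along the tool's x, y, z in m, a list of three; "twist": the turn, a rotation vector about the tool's x, y, z in rad, a list of three; "fingers": the closure, from -1 (fully open) to 1 (shut). In form: [{"linear": [dx, dy, dz], "twist": [rx, ry, rz], "fingers": fingers}, ...]. A call has exactly 8 rows; each row shifts and turns the commanded pose from where the row before left it, along the tool's axes as they then stand; what a row does not reach is not made up. A row lasts 1/8 s, in which the tool goes at most 62.5 mm and 10.7 degrees, less where a joint would pass 70% of its speed; a pose out of reach is approached as far as the arm can. A call with a gripper value outside its range is refused whole. The fingers move at their own pace and stop on an object; the grip force is fixed at half the most. Time passes only in rows, so rows that do not move let the fingers close, or fill a call up. It gives the time, the measured TCP pose, the force and the opening at its end, in the units of the state.
- ctrl.observe(): the state, without advancing time (a new reading comes with each control period).
- camera(name): name is "side" or "top" or "wrist"; returns a dict with "image" (400x640x3 uint8, blue, green, red), "camera_matrix" (3x3 intrinsics, pixels), "R" (3x3) and "t" (3): a world point X has camera coordinates R X + t. Camera axes: x right, y down, z forward; pixel columns grow to the right and rows downward; lengths in m; the calibration is good to about 2 mm. A picture is of the moment at which its call begins. There is no depth.
- ctrl.job_done(): hands the job in, once; it reports no verdict.
The state is a dict: "time_s": time; "qpos": joint angles; "qvel": joint speeds; "tau": joint torques, N m; "position": TCP position; "orientation": TCP orientation; "ft_force": force on the tool from outside, world axes, zero at the start; "moment": the same for the moment, N m; "finger_gap": finger opening in m.
Only numpy, scipy, OpenCV 4.12 (cv2) and the standard library are available. Lean on these libraries where they do the work, as an engineer would, in place of code of your own. Each camera call takes 0.05 s, during which the arm holds its last target.

## Working session

There is one attempt and no reset: what is moved stays moved. The work goes in short steps, Python scripts to look and compute and a tool call to move; the robot and the scene stay as the last step left them, time stands still between calls to the robot, and variables do not carry over. Pictures are saved under pics/ and viewed, and the job is handed in when it is done.

Besides the shell and the picture viewer there is one more tool, called after "Emit:" as name([rows], argument=value, ...), one row to a line, values as JSON. play_rows: Moves the arm, as the interface text tells. Its arguments: {"type":"object","properties":{"motion":{"type":"array","items":{"type":"object","properties":{"linear":{"type":"array","items":{"type":"number"}},"twist":{"type":"array","items":{"type":"number"}},"fingers":{"type":"number"}}}}},"required":["motion"]}

```bash
mkdir -p pics; ls; python3 - <<'E'
from bench import ctrl,camera
import cv2
print(ctrl.observe())
for n in ["side","top","wrist"]:
    c=camera(n); cv2.imwrite(f"pics/{n}0.png",c["image"]); print(n,c["camera_matrix"].tolist(),c["R"].tolist(),c["t"].tolist())
E
```

```text
pics
{'time_s': 0.0, 'qpos': array([-1.30191418,  0.32180729, -0.07013175,  1.45164463,  0.02261169,
        1.37080549, -0.05690948]), 'qvel': array([-6.95293502e-05, -1.37387887e-03,  5.84106220e-04,  4.65196508e-04,
       -2.30682048e-04,  1.28643456e-03, -9.73026569e-04]), 'tau': array([ 5.05238149e-04, -4.91290605e+01, -4.03340813e-01, -3.12524414e+01,
       -6.37893146e-02,  4.37620562e-02,  1.81438586e-04]), 'position': array([0.16370941, 0.62848449, 0.22148733]), 'orientation': array([ 1.27013328e-01,  9.91900567e-01, -9.35588007e-04, -7.23171975e-05]), 'ft_force': array([-0.16077297, -0.06463994, -0.4005329 ]), 'moment': array([0.03692093, 0.03649048, 0.01517137]), 'finger_gap': 0.08691914682732821}
side [[420.5705511134471, 0.0, 313.8726277681105], [0.0, 420.5705511134471, 202.28493773494674], [0.0, 0.0, 1.0]] [[-0.724231583462983, -0.6895558408843091, 0.0011643955658162523], [-0.5219955070045019, 0.5471402051907628, -0.6543380521801578], [0.4505655381648857, -0.47450009290425177, -0.7562012679518882]] [0.3927780161089102, 0.37470460291848384, 0.6557236253675062]
top [[509.90889549691155, 0.0, 315.91856154082933], [0.0, 509.90889549691155, 196.98832382803576], [0.0, 0.0, 1.0]] [[-0.018635418850210052, -0.9996717043149955, 0.017584218954196065], [-0.9960826666645576, 0.017042245103240546, -0.08676913651906894], [0.08644097601659173, -0.019132314909412973, -0.996073246398831]] [-0.045522508016269864, 0.5882873117855272, 1.3402036168298788]
wrist [[291.9952092760275, 0.0, 325.173766608658], [0.0, 291.9952092760275, 201.4886199273778], [0.0, 0.0, 1.0]] [[0.25187223320633945, 0.9677591331339955, -0.0016243076654477683], [0.9249542114747268, -0.24023734172329436, 0.294526274408405], [0.2846402726509748, -0.07568540068907455, -0.9556420016448188]] [-0.6484951975208825, -0.037263893359687515, 0.39192468390850754]
```

View pics/side0.png

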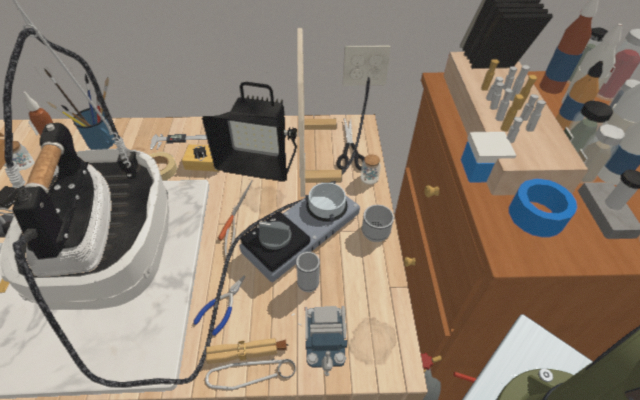

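View pics/top0.png

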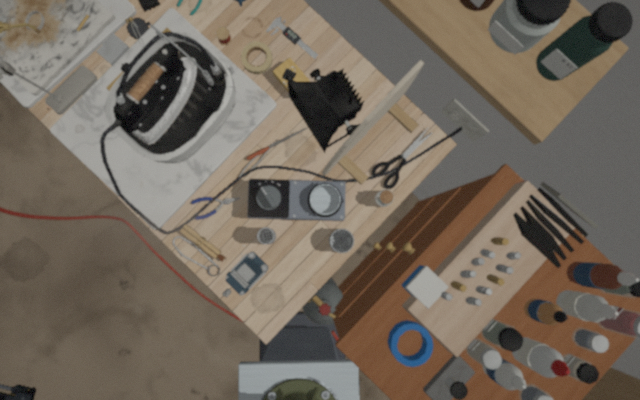

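View pics/wrist0.png

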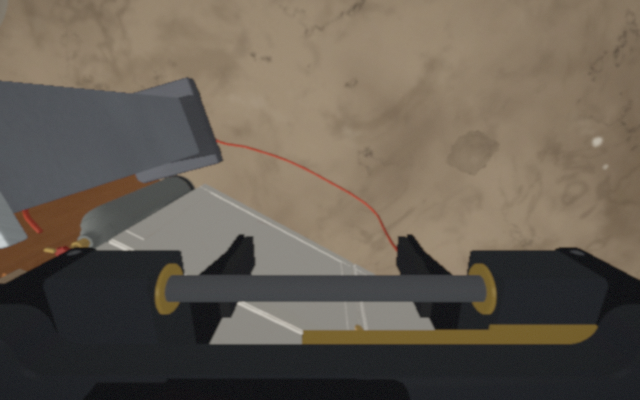

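```bash
python3 - <<'E'
import cv2
a=cv2.imread("pics/top0.png")[160:270,180:420]; cv2.imwrite("pics/topz.png",cv2.resize(a,None,fx=3.3,fy=3.3,interpolation=cv2.INTER_CUBIC))
a=cv2.imread("pics/side0.png")[140:310,190:410]; cv2.imwrite("pics/sidez.png",cv2.resize(a,None,fx=3.5,fy=3.5,interpolation=cv2.INTER_CUBIC))
E
```

```text
(no output)
```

View pics/topz.png

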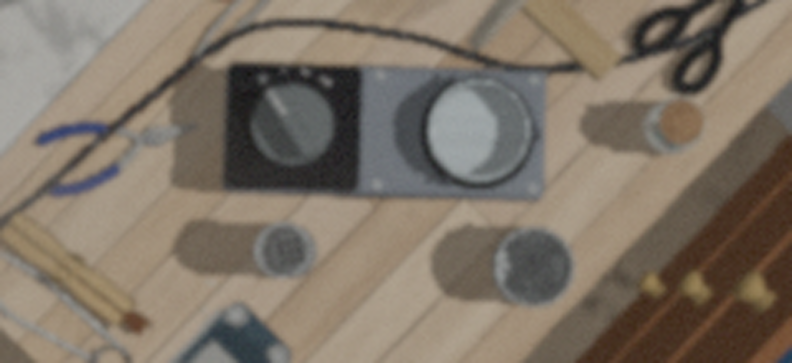

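View pics/sidez.png

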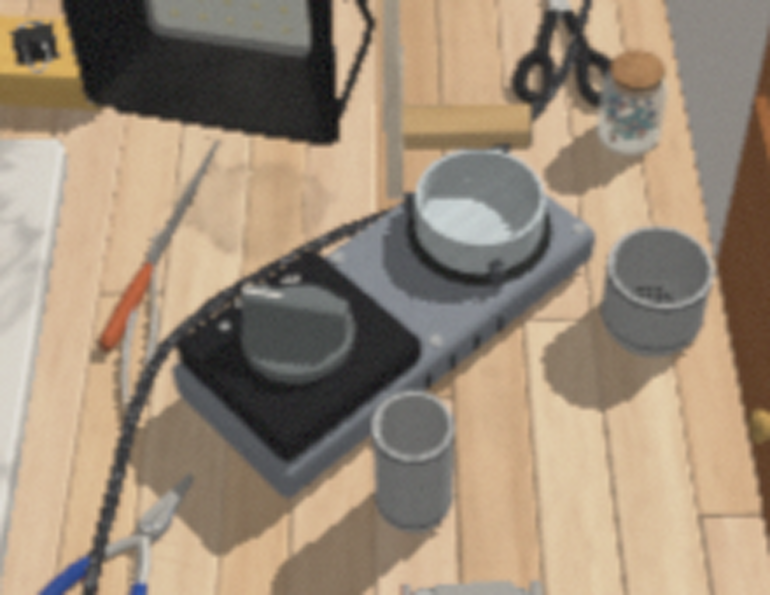

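```bash
cat > h.py <<'E'
import numpy as np,cv2
from bench import ctrl,camera
def proj(c,X):
    X=np.atleast_2d(X); p=(c["R"]@X.T).T+c["t"]; p=p@c["camera_matrix"].T; return p[:,:2]/p[:,2:]
def back(c,uv,z):
    d=c["R"].T@np.linalg.solve(c["camera_matrix"],[uv[0],uv[1],1]); o=-c["R"].T@c["t"]
    return o+d*(z-o[2])/d[2]
def circ(c,x,y,z,r):
    a=np.linspace(0,2*np.pi,60); return proj(c,np.c_[x+r*np.cos(a),y+r*np.sin(a),0*a+z])
def crop(c,x0,x1,y0,y1,f,curves,name,cols=None):
    im=cv2.resize(c["image"][y0:y1,x0:x1],None,fx=f,fy=f,interpolation=cv2.INTER_CUBIC)
    for k,p in enumerate(curves):
        q=((np.array(p)-[x0,y0]+.5)*f-.5).round().astype(int)
        cv2.polylines(im,[q.reshape(-1,1,2)],False,[(0,0,255),(0,255,0),(255,0,255),(255,255,0)][k%4],1)
    cv2.imwrite(name,im)
E
cat > a.py <<'E'
from h import *
from scipy.optimize import least_squares
T=camera("top");S=camera("side")
tz=lambda u,v:((u+.5)/3.3-.5+180,(v+.5)/3.3-.5+160)
sz=lambda u,v:((u+.5)/3.5-.5+190,(v+.5)/3.5-.5+140)
P={}
for n,z,r,ut,us in [("pan",.070,.04,(480,131),(481,205)),("mid",.056,.032,(534,265),(659,269)),("small",.084,.022,(286,250),(413,427)),("skirt",.071,.032,(292,123),(298,333))]:
    a=back(T,tz(*ut),z);b=back(S,sz(*us),z)
    print(n,a.round(4),b.round(4)); P[n]=((a+b)/2,r)
cs=lambda c:[circ(c,p[0],p[1],p[2],r) for p,r in P.values()]+[circ(c,P["mid"][0][0],P["mid"][0][1],0.,.032),circ(c,P["small"][0][0],P["small"][0][1],0.,.022)]
crop(T,180,420,160,270,3.3,cs(T),"pics/to1.png"); crop(S,190,410,140,310,3.5,cs(S),"pics/so1.png")
E
python3 a.py
```

```text
pan [ 0.577  -0.0789  0.07  ] [ 0.5717 -0.0715  0.07  ]
mid [ 0.4714 -0.1199  0.056 ] [ 0.4684 -0.1166  0.056 ]
small [0.4864 0.0731 0.084 ] [0.4845 0.0775 0.084 ]
skirt [0.5858 0.0684 0.071 ] [0.5809 0.0715 0.071 ]
```

View pics/to1.png

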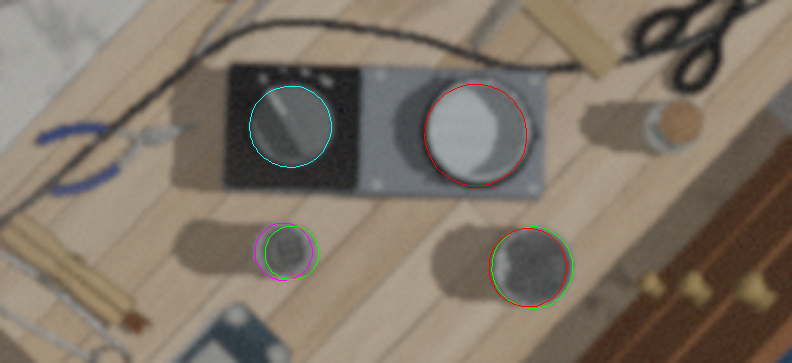

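View pics/so1.png

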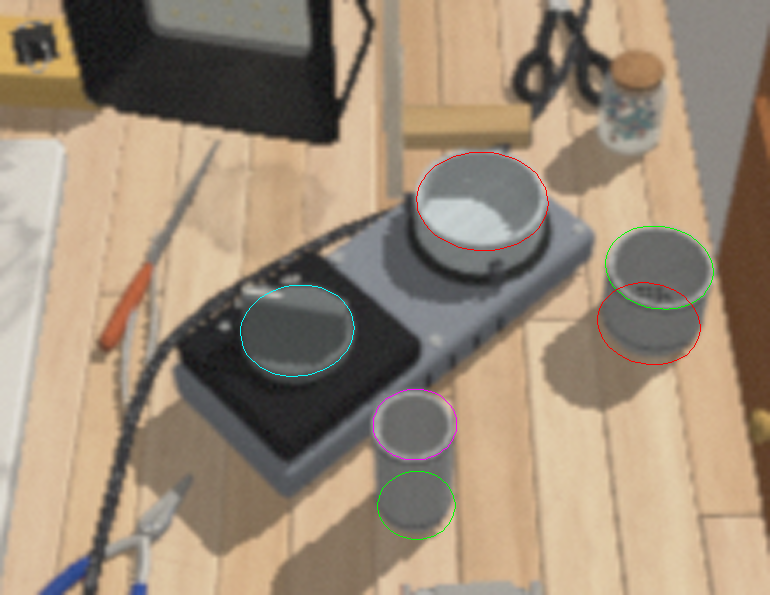

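```bash
cat > p.py <<'E'
from h import *
from scipy.spatial.transform import Rotation as Ro
import json,sys
def plan(tgt,jaw,n,fing,pos=None,q=None):
    s=ctrl.observe(); p=np.array(s["position"]); R=Ro.from_quat(s["orientation"])
    # desired orientation: tool z down, y along jaw angle
    y=np.array([np.cos(jaw),np.sin(jaw),0]); z=np.array([0,0,-1.]); D=Ro.from_matrix(np.c_[np.cross(y,z),y,z])
    rv=(R.inv()*D).as_rotvec(); print("rv total",rv.round(3),"dist",np.linalg.norm(tgt-p).round(3))
    rows=[]
    for k in range(n):
        w=np.round(rv/n,3); d=np.round(R.inv().apply((np.array(tgt)-p)/(n-k)),4)
        rows.append({"linear":d.tolist(),"twist":w.tolist(),"fingers":fing}); p=p+R.apply(d); R=R*Ro.from_rotvec(w)
    print(json.dumps(rows)); print("end",p.round(4))
if __name__=="__main__":
    a=[float(v) for v in sys.argv[1:]]
    s=ctrl.observe(); print(s["time_s"],s["position"].round(4),Ro.from_quat(s["orientation"]).as_matrix().round(4).tolist(),s["ft_force"].round(2),round(s["finger_gap"],4))
    plan(np.array(a[:3]),np.radians(a[3]),int(a[4]),a[5])
E
python3 p.py .48 .27 .22 90 8 -1
```

```text
0.25 [0.1638 0.6288 0.2221] [[-0.9677, 0.2521, -0.0001], [0.2521, 0.9677, -0.0008], [-0.0001, -0.0008, -1.0]] [ 0.91  0.16 -0.57] 0.0871
rv total [-0.001 -0.    -0.255] dist 0.478
[{"linear": [-0.0495, -0.0334, 0.0003], "twist": [-0.0, -0.0, -0.032], "fingers": -1.0}, {"linear": [-0.0485, -0.035, 0.0003], "twist": [-0.0, -0.0, -0.032], "fingers": -1.0}, {"linear": [-0.0473, -0.0365, 0.0003], "twist": [-0.0, -0.0, -0.032], "fingers": -1.0}, {"linear": [-0.0461, -0.038, 0.0003], "twist": [-0.0, -0.0, -0.032], "fingers": -1.0}, {"linear": [-0.0449, -0.0395, 0.0003], "twist": [-0.0, -0.0, -0.032], "fingers": -1.0}, {"linear": [-0.0436, -0.0409, 0.0003], "twist": [-0.0, -0.0, -0.032], "fingers": -1.0}, {"linear": [-0.0422, -0.0423, 0.0003], "twist": [-0.0, -0.0, -0.032], "fingers": -1.0}, {"linear": [-0.0409, -0.0437, 0.0002], "twist": [-0.0, -0.0, -0.032], "fingers": -1.0}]
end [0.48 0.27 0.22]
```

Emit:
play_rows([
  {"linear": [-0.049,-0.033,0],"twist": [0,0,-0.032],"fingers": -1},
  {"linear": [-0.048,-0.035,0],"twist": [0,0,-0.032],"fingers": -1},
  {"linear": [-0.047,-0.036,0],"twist": [0,0,-0.032],"fingers": -1},
  {"linear": [-0.046,-0.038,0],"twist": [0,0,-0.032],"fingers": -1},
  {"linear": [-0.045,-0.039,0],"twist": [0,0,-0.032],"fingers": -1},
  {"linear": [-0.044,-0.041,0],"twist": [0,0,-0.032],"fingers": -1},
  {"linear": [-0.042,-0.042,0],"twist": [0,0,-0.032],"fingers": -1},
  {"linear": [-0.041,-0.044,0],"twist": [0,0,-0.032],"fingers": -1},
])

```text
time_s: 1.25
position: [0.4803, 0.2703, 0.2228]
orientation: [-0.001, 1.0, 0.0, 0.0]
ft_force: [1.0, 0.6, 1.2]
finger_gap: 0.0868
```

```bash
python3 p.py .47 -.12 .2 90 8 -1
```

```text
1.25 [0.4803 0.2703 0.2228] [[-1.0, -0.0025, 0.0005], [-0.0025, 1.0, 0.0006], [-0.0005, 0.0006, -1.0]] [1.01 0.56 1.21] 0.0868
rv total [0.001 0.    0.003] dist 0.391
[{"linear": [0.0014, -0.0488, 0.0028], "twist": [0.0, 0.0, 0.0], "fingers": -1.0}, {"linear": [0.0014, -0.0488, 0.0028], "twist": [0.0, 0.0, 0.0], "fingers": -1.0}, {"linear": [0.0014, -0.0488, 0.0028], "twist": [0.0, 0.0, 0.0], "fingers": -1.0}, {"linear": [0.0014, -0.0488, 0.0028], "twist": [0.0, 0.0, 0.0], "fingers": -1.0}, {"linear": [0.0014, -0.0488, 0.0028], "twist": [0.0, 0.0, 0.0], "fingers": -1.0}, {"linear": [0.0014, -0.0488, 0.0028], "twist": [0.0, 0.0, 0.0], "fingers": -1.0}, {"linear": [0.0015, -0.0487, 0.0029], "twist": [0.0, 0.0, 0.0], "fingers": -1.0}, {"linear": [0.0014, -0.0488, 0.0028], "twist": [0.0, 0.0, 0.0], "fingers": -1.0}]
end [ 0.47 -0.12  0.2 ]
```

Emit:
play_rows([
  {"linear": [0.001,-0.049,0.003],"twist": [0,0,0],"fingers": -1},
  {"linear": [0.001,-0.049,0.003],"twist": [0,0,0],"fingers": -1},
  {"linear": [0.001,-0.049,0.003],"twist": [0,0,0],"fingers": -1},
  {"linear": [0.001,-0.049,0.003],"twist": [0,0,0],"fingers": -1},
  {"linear": [0.001,-0.049,0.003],"twist": [0,0,0],"fingers": -1},
  {"linear": [0.001,-0.049,0.003],"twist": [0,0,0],"fingers": -1},
  {"linear": [0.001,-0.049,0.003],"twist": [0,0,0],"fingers": -1},
  {"linear": [0.001,-0.047,0.002],"twist": [0,0,0],"fingers": -1},
])

```text
time_s: 2.25
position: [0.4715, -0.1198, 0.1996]
orientation: [-0.001, 1.0, 0.0, 0.0]
ft_force: [0.3, 0.1, 0.2]
finger_gap: 0.0871
```

```bash
python3 - <<'E'
from h import *
c=camera("wrist"); s=ctrl.observe(); print(s["position"])
P=[(.5744,-.0752,.07,.04),(.470,-.1183,.056,.032),(.4855,.0753,.084,.022),(.5834,.070,.071,.032)]
cv2.imwrite("pics/w1r.png",c["image"])
crop(c,0,640,0,400,1.25,[circ(c,*p) for p in P],"pics/w1.png")
E
```

```text
[ 0.47041312 -0.1274621   0.19973309]
```

View pics/w1.png

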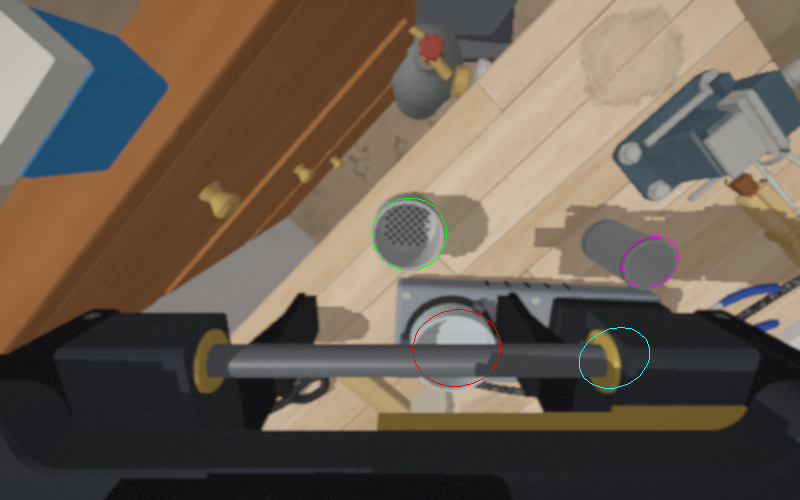

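```bash
python3 - <<'E'
from h import *
c=camera("wrist"); s=ctrl.observe(); print(s["position"],s["qvel"].round(3))
print((-c["R"].T@c["t"]).round(4))
c=camera("wrist"); s=ctrl.observe(); print(s["position"],s["qvel"].round(3))
print((-c["R"].T@c["t"]).round(4)); cv2.imwrite("pics/w2.png",c["image"][120:300,220:580])
P=[(.5744,-.0752,.07,.04),(.470,-.1183,.056,.032),(.4855,.0753,.084,.022),(.5834,.070,.071,.032)]
crop(c,280,560,140,340,2.8,[circ(c,*p) for p in P],"pics/w2.png")
crop(c,280,560,140,340,2.8,[],"pics/w2n.png")
E
```

```text
[ 0.47073667 -0.12436284  0.19977383] [-0.039 -0.003 -0.083  0.007 -0.05   0.01  -0.06 ]
[ 0.3901 -0.1272  0.3626]
[ 0.47123266 -0.12098958  0.19966199] [-0.033 -0.001 -0.064  0.005 -0.028  0.002 -0.017]
[ 0.3905 -0.1243  0.3626]
```

View pics/w2.png

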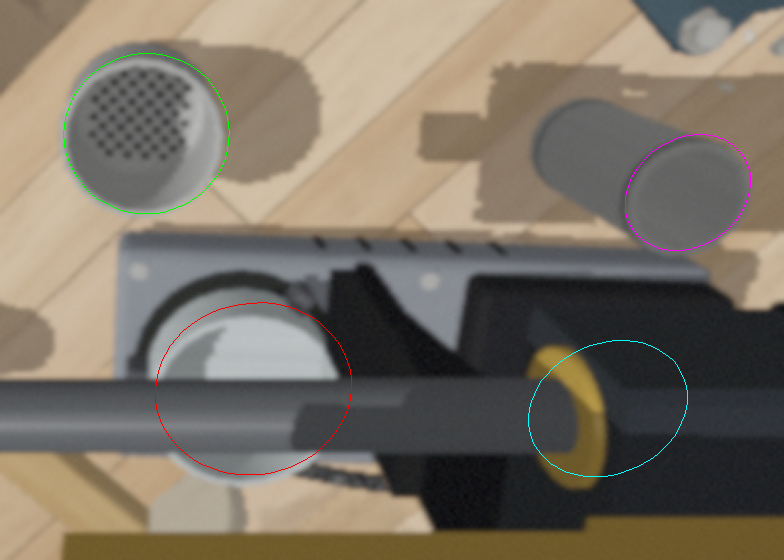

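View pics/w2n.png

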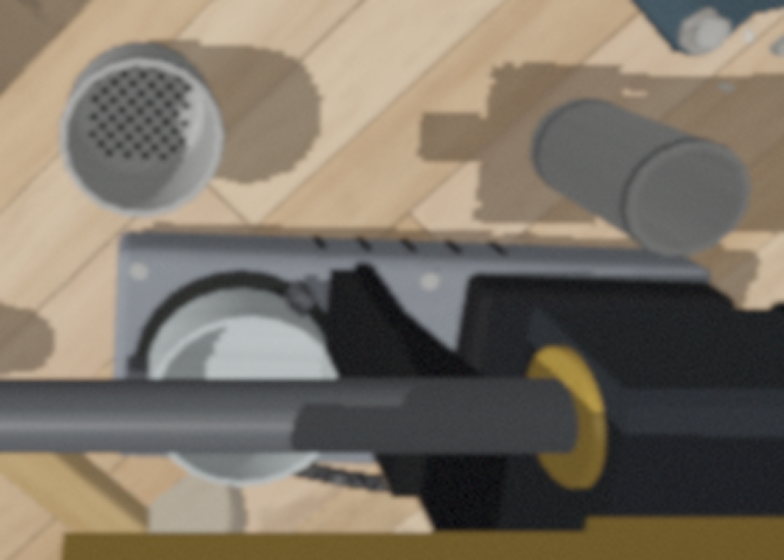

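Emit:
play_rows([
  {"linear": [0,0,0.02],"twist": [0,0,0],"fingers": -1},
  {"linear": [0,0,0.035],"twist": [0,0,0],"fingers": -1},
  {"linear": [0,0,0.04],"twist": [0,0,0],"fingers": -1},
  {"linear": [0,0,0.035],"twist": [0,0,0],"fingers": -1},
  {"linear": [0,0,0.022],"twist": [0,0,0],"fingers": -1},
  {"linear": [0,0,0.011],"twist": [0,0,0],"fingers": -1},
  {"linear": [0,0,0.005],"twist": [0,0,0],"fingers": -1},
  {"linear": [0,0,0],"twist": [0,0,0],"fingers": -1},
])

```text
time_s: 3.4
position: [0.4723, -0.1179, 0.032]
orientation: [-0.001, 1.0, 0.0, 0.0]
ft_force: [-0.8, -0.8, 0.1]
finger_gap: 0.0873
```

```bash
python3 - <<'E'
from h import *
s=ctrl.observe(); print(s["position"],s["ft_force"])
c=camera("side"); crop(c,250,460,130,290,3.7,[],"pics/s2.png"); 
E
```

```text
[ 0.47225784 -0.11794103  0.03196319] [-0.78382832 -0.79989124  0.13151079]
```

View pics/s2.png

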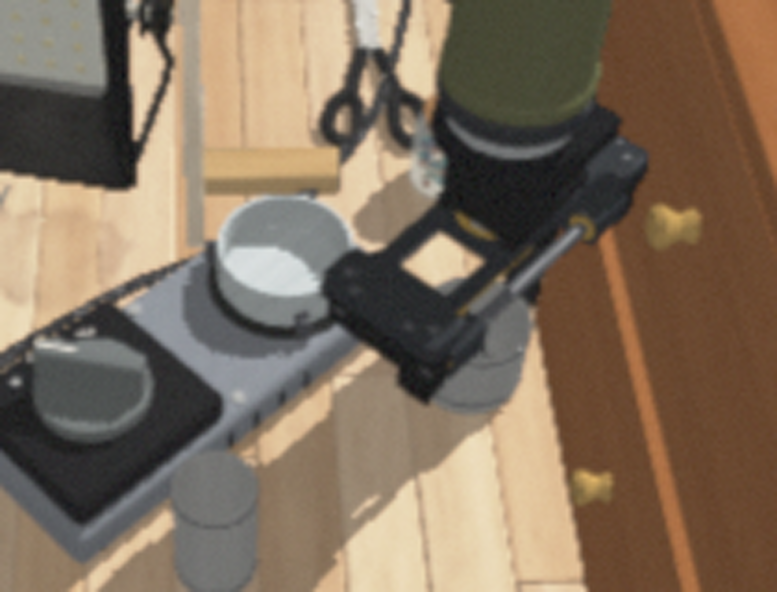

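Emit:
play_rows([
  {"linear": [0,0,0],"twist": [0,0,0],"fingers": 1},
  {"linear": [0,0,0],"twist": [0,0,0],"fingers": 1},
  {"linear": [0,0,0],"twist": [0,0,0],"fingers": 1},
  {"linear": [0,0,0],"twist": [0,0,0],"fingers": 1},
  {"linear": [0,0,0],"twist": [0,0,0],"fingers": 1},
  {"linear": [0,0,0],"twist": [0,0,0],"fingers": 1},
  {"linear": [0,0,0],"twist": [0,0,0],"fingers": 1},
  {"linear": [0,0,0],"twist": [0,0,0],"fingers": 1},
])

```text
time_s: 4.45
position: [0.472, -0.1183, 0.0318]
orientation: [-0.001, 1.0, 0.0, 0.0]
ft_force: [-0.7, -0.5, 4.8]
finger_gap: 0.0642
```

```bash
python3 p.py .578 -.0785 .125 90 8 1
```

```text
4.45 [ 0.472  -0.1183  0.0318] [[-1.0, -0.0011, 0.0004], [-0.0011, 1.0, 0.0001], [-0.0004, 0.0001, -1.0]] [-0.74 -0.45  4.81] 0.0642
rv total [0.    0.    0.001] dist 0.147
[{"linear": [-0.0133, 0.005, -0.0116], "twist": [0.0, 0.0, 0.0], "fingers": 1.0}, {"linear": [-0.0133, 0.005, -0.0116], "twist": [0.0, 0.0, 0.0], "fingers": 1.0}, {"linear": [-0.0132, 0.0049, -0.0117], "twist": [0.0, 0.0, 0.0], "fingers": 1.0}, {"linear": [-0.0133, 0.005, -0.0116], "twist": [0.0, 0.0, 0.0], "fingers": 1.0}, {"linear": [-0.0132, 0.0049, -0.0117], "twist": [0.0, 0.0, 0.0], "fingers": 1.0}, {"linear": [-0.0133, 0.005, -0.0116], "twist": [0.0, 0.0, 0.0], "fingers": 1.0}, {"linear": [-0.0132, 0.0049, -0.0117], "twist": [0.0, 0.0, 0.0], "fingers": 1.0}, {"linear": [-0.0133, 0.005, -0.0116], "twist": [0.0, 0.0, 0.0], "fingers": 1.0}]
end [ 0.578  -0.0785  0.125 ]
```

Emit:
play_rows([
  {"linear": [0,0,-0.012],"twist": [0,0,0],"fingers": 1},
  {"linear": [0,0,-0.025],"twist": [0,0,0],"fingers": 1},
  {"linear": [0,0,-0.03],"twist": [0,0,0],"fingers": 1},
  {"linear": [0,0,-0.025],"twist": [0,0,0],"fingers": 1},
  {"linear": [-0.01,0.004,-0.008],"twist": [0,0,0],"fingers": 1},
  {"linear": [-0.02,0.008,0],"twist": [0,0,0],"fingers": 1},
  {"linear": [-0.02,0.008,0],"twist": [0,0,0],"fingers": 1},
  {"linear": [-0.02,0.008,0],"twist": [0,0,0],"fingers": 1},
])

```text
time_s: 5.45
position: [0.5424, -0.0891, 0.1305]
orientation: [-0.001, 1.0, 0.0, -0.001]
ft_force: [0.7, 0.6, -0.6]
finger_gap: 0.0643
```

Emit:
play_rows([
  {"linear": [-0.018,0.006,0],"twist": [0,0,0],"fingers": 1},
  {"linear": [-0.012,0.004,0],"twist": [0,0,0],"fingers": 1},
  {"linear": [-0.006,0.002,0],"twist": [0,0,0],"fingers": 1},
  {"linear": [0,0,0],"twist": [0,0,0],"fingers": 1},
  {"linear": [0,0,0],"twist": [0,0,0],"fingers": 1},
  {"linear": [0,0,0],"twist": [0,0,0],"fingers": 1},
  {"linear": [0,0,0],"twist": [0,0,0],"fingers": 1},
  {"linear": [0,0,0],"twist": [0,0,0],"fingers": 1},
])

```text
time_s: 6.45
position: [0.5777, -0.0781, 0.1317]
orientation: [-0.001, 1.0, 0.0, 0.0]
ft_force: [0.6, -0.3, -1.1]
finger_gap: 0.0645
```

```bash
python3 - <<'E'
from h import *
s=ctrl.observe(); print(s["position"],s["ft_force"],s["finger_gap"])
x,y,z=s["position"]
S=camera("side");T=camera("top");W=camera("wrist")
P=[(.5775,-.0783,.07,.04),(x-.001,y,z+.024,.032),(x-.001,y,z-.032,.032)]
crop(S,250,410,110,270,3.7,[circ(S,*p) for p in P],"pics/s3.png")
crop(T,260,400,150,260,5,[circ(T,*p) for p in P],"pics/t3.png")
crop(W,200,500,100,300,2.6,[circ(W,*p) for p in P],"pics/w3.png")
E
```

```text
[ 0.57769281 -0.07807742  0.13168379] [ 0.58296822 -0.29524315 -1.1436817 ] 0.06448074678721866
```

View pics/s3.png

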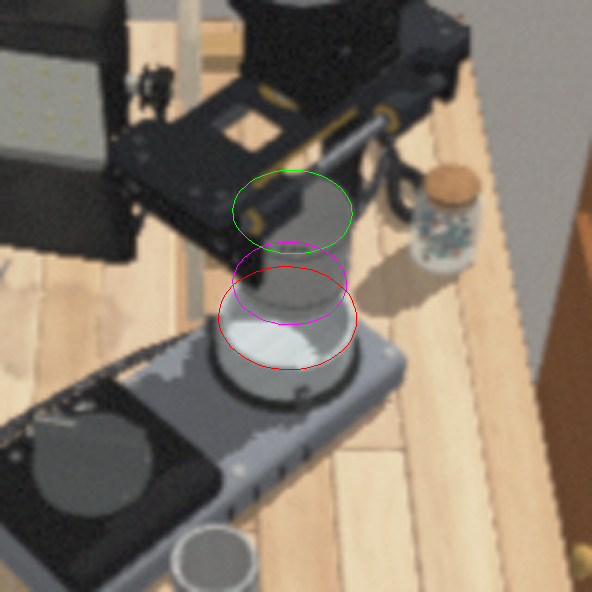

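View pics/w3.png

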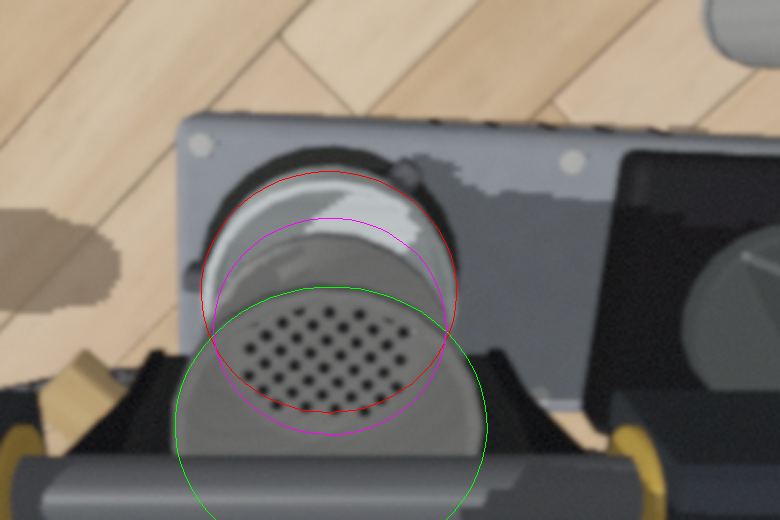

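View pics/t3.png

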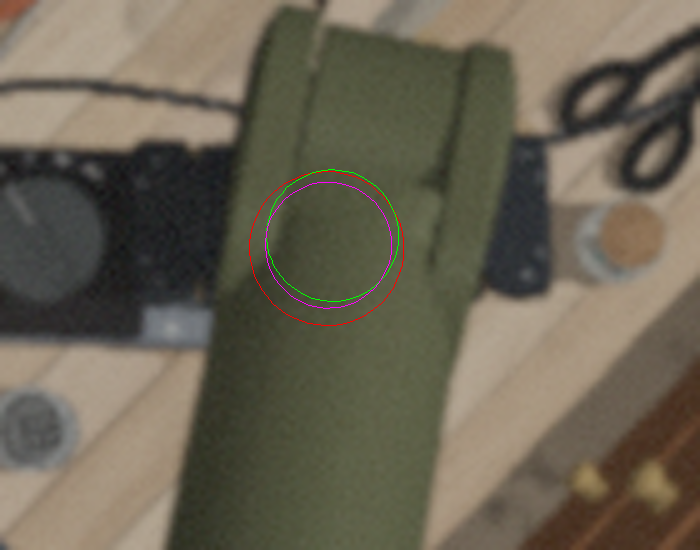

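Emit:
play_rows([
  {"linear": [-0.001,0,0.006],"twist": [0,0,0],"fingers": 1},
  {"linear": [0,0,0.01],"twist": [0,0,0],"fingers": 1},
  {"linear": [0,0,0.01],"twist": [0,0,0],"fingers": 1},
  {"linear": [0,0,0.008],"twist": [0,0,0],"fingers": 1},
  {"linear": [0,0,0.006],"twist": [0,0,0],"fingers": 1},
  {"linear": [0,0,0.003],"twist": [0,0,0],"fingers": 1},
  {"linear": [0,0,0],"twist": [0,0,0],"fingers": 1},
  {"linear": [0,0,0],"twist": [0,0,0],"fingers": 1},
])

```text
time_s: 7.6
position: [0.579, -0.0781, 0.0889]
orientation: [-0.001, 1.0, 0.0, 0.0]
ft_force: [0.5, 0.8, 0.0]
finger_gap: 0.0639
```

```bash
python3 - <<'E'
from h import *
s=ctrl.observe(); print(s["position"],s["ft_force"],s["finger_gap"])
S=camera("side");W=camera("wrist")
crop(S,250,410,110,270,3.7,[],"pics/s4.png")
crop(W,200,500,100,300,2.6,[],"pics/w4.png")
E
```

```text
[ 0.57901803 -0.07811207  0.08889259] [0.51899791 0.79987442 0.03848119] 0.06390568237748681
```

View pics/s4.png

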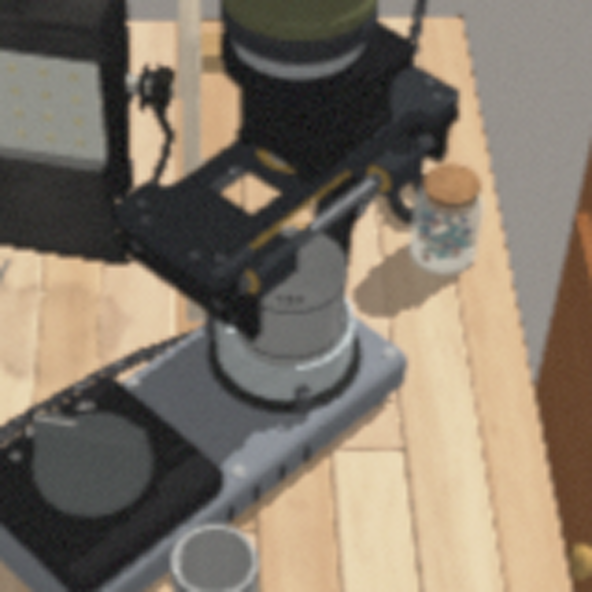

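View pics/w4.png

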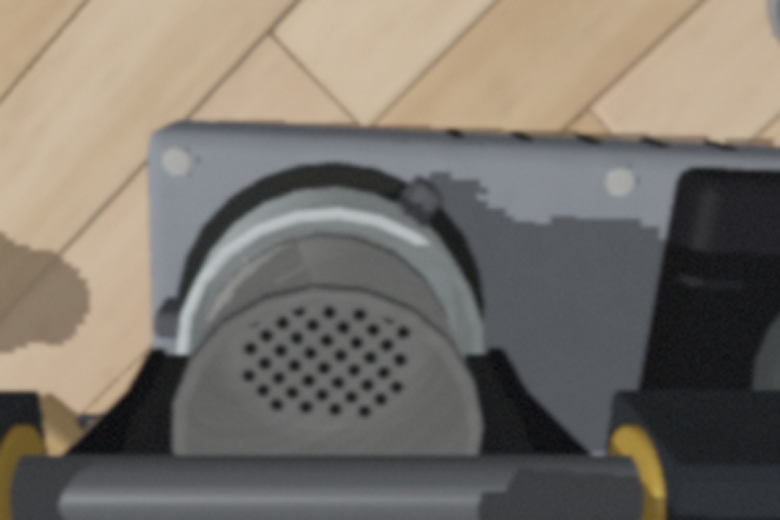

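Emit:
play_rows([
  {"linear": [0,0,0.003],"twist": [0,0,0],"fingers": 1},
  {"linear": [0,0,0.003],"twist": [0,0,0],"fingers": 1},
  {"linear": [0,0,0.003],"twist": [0,0,0],"fingers": 1},
  {"linear": [0,0,0.002],"twist": [0,0,0],"fingers": 1},
  {"linear": [0,0,0.001],"twist": [0,0,0],"fingers": 1},
  {"linear": [0,0,0.0005],"twist": [0,0,0],"fingers": 1},
  {"linear": [0,0,0],"twist": [0,0,0],"fingers": 1},
  {"linear": [0,0,0],"twist": [0,0,0],"fingers": 1},
])

```text
time_s: 8.7
position: [0.5788, -0.0781, 0.0762]
orientation: [-0.001, 1.0, 0.0, 0.0]
ft_force: [-0.3, 1.0, 0.2]
finger_gap: 0.0637
```

Emit:
play_rows([
  {"linear": [0,0,0],"twist": [0,0,0],"fingers": -1},
  {"linear": [0,0,0],"twist": [0,0,0],"fingers": -1},
  {"linear": [0,0,0],"twist": [0,0,0],"fingers": -1},
  {"linear": [0,0,0],"twist": [0,0,0],"fingers": -1},
  {"linear": [0,0,0],"twist": [0,0,0],"fingers": -1},
  {"linear": [0,0,-0.01],"twist": [0,0,0],"fingers": -1},
  {"linear": [0,0,-0.02],"twist": [0,0,0],"fingers": -1},
  {"linear": [0,0,-0.03],"twist": [0,0,0],"fingers": -1},
])

```text
time_s: 9.7
position: [0.5786, -0.0781, 0.1375]
orientation: [-0.001, 1.0, -0.0, -0.0]
ft_force: [-0.1, 0.5, -0.0]
finger_gap: 0.0875
```

```bash
python3 - <<'E'
from h import *
s=ctrl.observe(); print(s["position"],s["ft_force"],s["finger_gap"])
S=camera("side");W=camera("wrist")
P=[(.579,-.0781,.07,.04),(.579,-.0781,.1,.032)]
crop(S,250,410,110,270,3.7,[circ(S,*p) for p in P],"pics/s5.png")
crop(W,200,500,100,300,2.6,[circ(W,*p) for p in P],"pics/w5.png")
E
python3 p.py .486 .074 .16 90 8 -1
```

```text
[ 0.57856929 -0.07814997  0.13747048] [-0.13432374  0.45342857 -0.02830256] 0.08753414079538287
9.8 [ 0.5817 -0.0787  0.1411] [[-1.0, -0.0009, 0.008], [-0.0009, 1.0, 0.0002], [-0.008, 0.0002, -1.0]] [ 1.   -0.18 -0.19] 0.0867
rv total [0.    0.008 0.001] dist 0.181
[{"linear": [0.0119, 0.0191, -0.0024], "twist": [0.0, 0.001, 0.0], "fingers": -1.0}, {"linear": [0.0119, 0.0191, -0.0024], "twist": [0.0, 0.001, 0.0], "fingers": -1.0}, {"linear": [0.0119, 0.0191, -0.0024], "twist": [0.0, 0.001, 0.0], "fingers": -1.0}, {"linear": [0.0119, 0.0191, -0.0024], "twist": [0.0, 0.001, 0.0], "fingers": -1.0}, {"linear": [0.012, 0.0191, -0.0024], "twist": [0.0, 0.001, 0.0], "fingers": -1.0}, {"linear": [0.012, 0.0191, -0.0024], "twist": [0.0, 0.001, 0.0], "fingers": -1.0}, {"linear": [0.0119, 0.0191, -0.0024], "twist": [0.0, 0.001, 0.0], "fingers": -1.0}, {"linear": [0.012, 0.0191, -0.0025], "twist": [0.0, 0.001, 0.0], "fingers": -1.0}]
end [0.486 0.074 0.16 ]
```

View pics/s5.png

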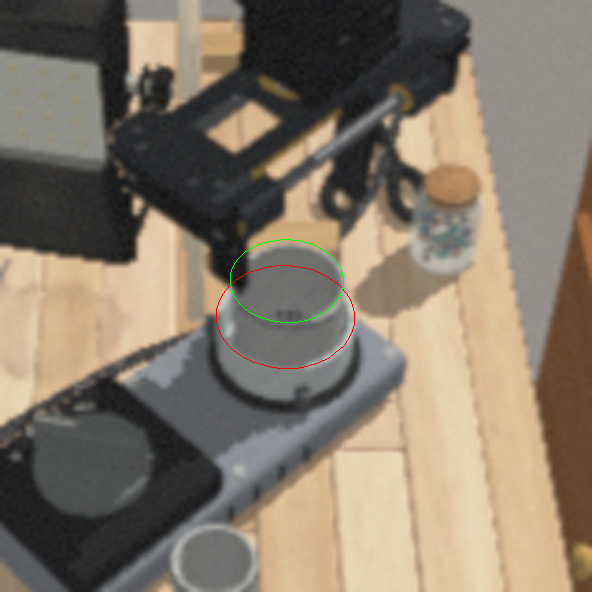

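View pics/w5.png

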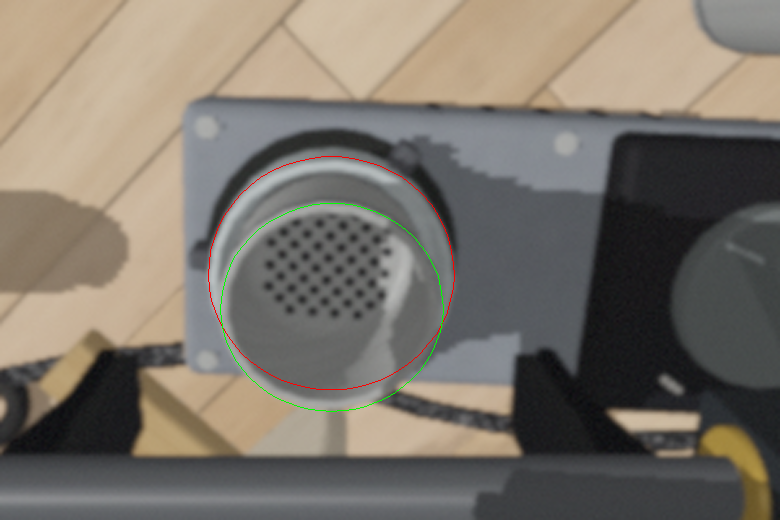

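Emit:
play_rows([
  {"linear": [0.006,0.01,-0.012],"twist": [0,0,0],"fingers": -1},
  {"linear": [0.012,0.02,-0.012],"twist": [0,0,0],"fingers": -1},
  {"linear": [0.016,0.026,0],"twist": [0,0,0],"fingers": -1},
  {"linear": [0.018,0.03,0],"twist": [0,0,0],"fingers": -1},
  {"linear": [0.018,0.03,0],"twist": [0,0,0],"fingers": -1},
  {"linear": [0.013,0.02,0],"twist": [0,0,0],"fingers": -1},
  {"linear": [0.007,0.011,0],"twist": [0,0,0],"fingers": -1},
  {"linear": [0.003,0.005,0],"twist": [0,0,0],"fingers": -1},
])

```text
time_s: 10.8
position: [0.4852, 0.0743, 0.1602]
orientation: [-0.001, 1.0, 0.0, 0.0]
ft_force: [0.3, -0.2, 1.0]
finger_gap: 0.0873
```

Emit:
play_rows([
  {"linear": [0,0,0],"twist": [0,0,0],"fingers": -1},
  {"linear": [0,0,0],"twist": [0,0,0],"fingers": -1},
  {"linear": [0,0,0],"twist": [0,0,0],"fingers": -1},
  {"linear": [0,0,0],"twist": [0,0,0],"fingers": -1},
  {"linear": [0,0,0],"twist": [0,0,0],"fingers": -1},
  {"linear": [0,0,0],"twist": [0,0,0],"fingers": -1},
  {"linear": [0,0,0],"twist": [0,0,0],"fingers": -1},
  {"linear": [0,0,0],"twist": [0,0,0],"fingers": -1},
])

```text
time_s: 11.8
position: [0.4855, 0.0738, 0.1601]
orientation: [-0.001, 1.0, 0.0, 0.0]
ft_force: [0.2, -0.1, 0.8]
finger_gap: 0.0873
```

```bash
python3 - <<'E'
from h import *
W=camera("wrist")
P=[(.4864,.0742,.084,.022),(.5855,.069,.071,.032),(.4864,.0742,.0,.022)]
crop(W,180,560,100,380,2.05,[circ(W,*p) for p in P],"pics/w6.png")
crop(W,180,560,100,380,2.05,[],"pics/w6n.png")
E
python3 p.py .486 .074 .16 90 8 -1|head -1
```

```text
11.85 [0.4855 0.0738 0.1601] [[-1.0, -0.0013, 0.0], [-0.0013, 1.0, 0.0], [-0.0, 0.0, -1.0]] [ 0.47  0.36 -0.34] 0.0869
```

View pics/w6.png

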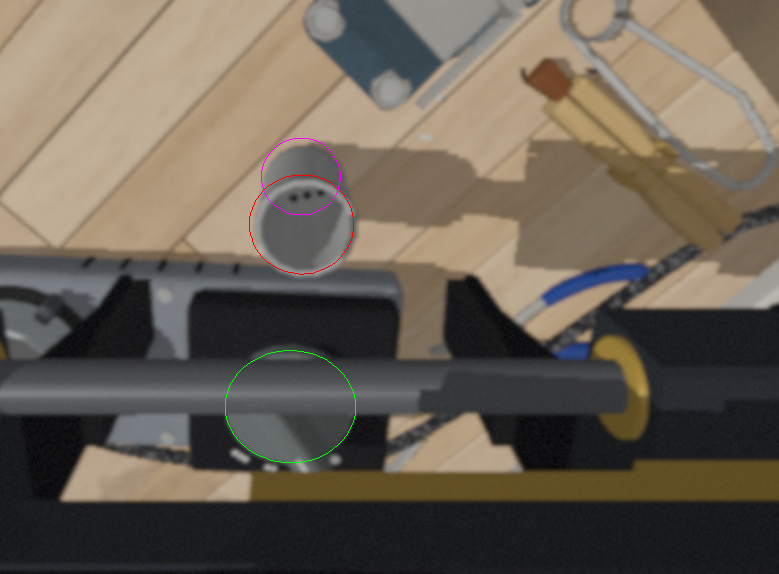

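View pics/w6n.png

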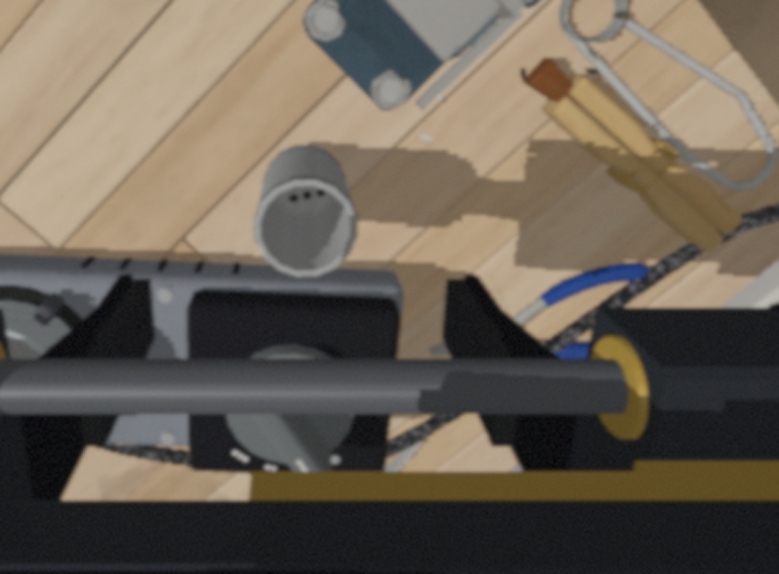

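Emit:
play_rows([
  {"linear": [-0.001,0.0015,0.01],"twist": [0,0,0],"fingers": -1},
  {"linear": [0,0,0.02],"twist": [0,0,0],"fingers": -1},
  {"linear": [0,0,0.025],"twist": [0,0,0],"fingers": -1},
  {"linear": [0,0,0.022],"twist": [0,0,0],"fingers": -1},
  {"linear": [0,0,0.013],"twist": [0,0,0],"fingers": -1},
  {"linear": [0,0,0.007],"twist": [0,0,0],"fingers": -1},
  {"linear": [0,0,0.003],"twist": [0,0,0],"fingers": -1},
  {"linear": [0,0,0],"twist": [0,0,0],"fingers": -1},
])

```text
time_s: 12.85
position: [0.4869, 0.0754, 0.0604]
orientation: [-0.001, 1.0, 0.0, 0.0]
ft_force: [0.4, 0.8, -0.1]
finger_gap: 0.0865
```

Emit:
play_rows([
  {"linear": [0,0,0],"twist": [0,0,0],"fingers": 1},
  {"linear": [0,0,0],"twist": [0,0,0],"fingers": 1},
  {"linear": [0,0,0],"twist": [0,0,0],"fingers": 1},
  {"linear": [0,0,0],"twist": [0,0,0],"fingers": 1},
  {"linear": [0,0,0],"twist": [0,0,0],"fingers": 1},
  {"linear": [0,0,0],"twist": [0,0,0],"fingers": 1},
  {"linear": [0,0,0],"twist": [0,0,0],"fingers": 1},
  {"linear": [0,0,0],"twist": [0,0,0],"fingers": 1},
])

```text
time_s: 13.85
position: [0.4866, 0.0754, 0.0601]
orientation: [-0.001, 1.0, 0.0, 0.0]
ft_force: [-0.4, 0.6, 0.5]
finger_gap: 0.0429
```

Emit:
play_rows([
  {"linear": [0,0,-0.01],"twist": [0,0,0],"fingers": 1},
  {"linear": [0,0,-0.022],"twist": [0,0,0],"fingers": 1},
  {"linear": [0,0,-0.03],"twist": [0,0,0],"fingers": 1},
  {"linear": [0,0,-0.03],"twist": [0,0,0],"fingers": 1},
  {"linear": [0,0,-0.023],"twist": [0,0,0],"fingers": 1},
  {"linear": [-0.005,-0.008,-0.01],"twist": [0,0,0],"fingers": 1},
  {"linear": [-0.01,-0.016,0],"twist": [0,0,0],"fingers": 1},
  {"linear": [-0.015,-0.025,0],"twist": [0,0,0],"fingers": 1},
])

```text
time_s: 14.85
position: [0.5167, 0.026, 0.1849]
orientation: [-0.001, 1.0, 0.0, -0.0]
ft_force: [-0.2, -0.5, -0.3]
finger_gap: 0.0431
```

Emit:
play_rows([
  {"linear": [-0.018,-0.03,0],"twist": [0,0,0],"fingers": 1},
  {"linear": [-0.018,-0.03,0],"twist": [0,0,0],"fingers": 1},
  {"linear": [-0.014,-0.024,0],"twist": [0,0,0],"fingers": 1},
  {"linear": [-0.008,-0.014,0],"twist": [0,0,0],"fingers": 1},
  {"linear": [-0.0045,-0.0065,0],"twist": [0,0,0],"fingers": 1},
  {"linear": [0,0,0],"twist": [0,0,0],"fingers": 1},
  {"linear": [0,0,0],"twist": [0,0,0],"fingers": 1},
  {"linear": [0,0,0],"twist": [0,0,0],"fingers": 1},
])

```text
time_s: 15.85
position: [0.5791, -0.0771, 0.1851]
orientation: [-0.001, 1.0, 0.0, 0.0]
ft_force: [0.6, -0.7, -0.1]
finger_gap: 0.0432
```

```bash
python3 - <<'E'
from h import *
s=ctrl.observe(); print(s["position"],s["ft_force"],s["finger_gap"])
x,y,z=s["position"]
S=camera("side");W=camera("wrist")
P=[(.579,-.0781,.1,.032),(x,y,z+.024,.022),(x,y,z-.060,.022)]
crop(S,250,410,90,250,3.7,[circ(S,*p) for p in P],"pics/s7.png")
crop(W,200,500,100,300,2.6,[circ(W,*p) for p in P],"pics/w7.png")
print(ctrl.observe()["position"])
E
```

```text
[ 0.57908027 -0.07705545  0.1851299 ] [ 0.58607261 -0.69670462 -0.07720002] 0.04322152388962653
[ 0.57916604 -0.07739842  0.18518008]
```

View pics/s7.png

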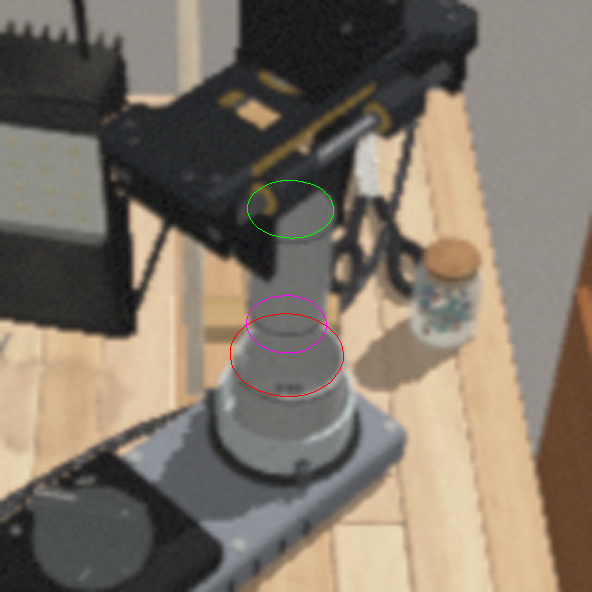

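View pics/w7.png

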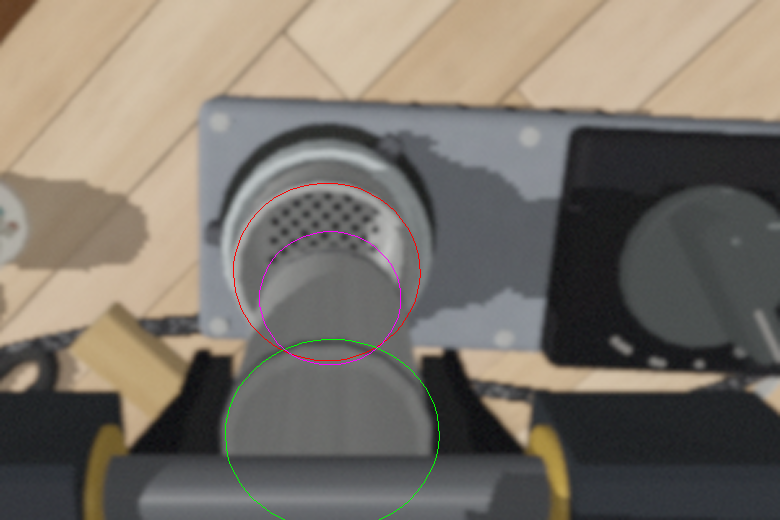

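Emit:
play_rows([
  {"linear": [0,0,0.008],"twist": [0,0,0],"fingers": 1},
  {"linear": [0,0,0.012],"twist": [0,0,0],"fingers": 1},
  {"linear": [0,0,0.012],"twist": [0,0,0],"fingers": 1},
  {"linear": [0,0,0.01],"twist": [0,0,0],"fingers": 1},
  {"linear": [0,0,0.008],"twist": [0,0,0],"fingers": 1},
  {"linear": [0,0,0.006],"twist": [0,0,0],"fingers": 1},
  {"linear": [0,0,0.004],"twist": [0,0,0],"fingers": 1},
  {"linear": [0,0,0.002],"twist": [0,0,0],"fingers": 1},
])

```text
time_s: 16.95
position: [0.5793, -0.0781, 0.123]
orientation: [-0.001, 1.0, 0.0, 0.0]
ft_force: [-0.6, -0.6, -1.2]
finger_gap: 0.0429
```

Emit:
play_rows([
  {"linear": [0,0,0.003],"twist": [0,0,0],"fingers": 1},
  {"linear": [0,0,0.003],"twist": [0,0,0],"fingers": 1},
  {"linear": [0,0,0.003],"twist": [0,0,0],"fingers": 1},
  {"linear": [0,0,0.003],"twist": [0,0,0],"fingers": 1},
  {"linear": [0,0,0.002],"twist": [0,0,0],"fingers": 1},
  {"linear": [0,0,0.0005],"twist": [0,0,0],"fingers": 1},
  {"linear": [0,0,0],"twist": [0,0,0],"fingers": 1},
  {"linear": [0,0,0],"twist": [0,0,0],"fingers": 1},
])

```text
time_s: 17.95
position: [0.5793, -0.0781, 0.1087]
orientation: [-0.001, 1.0, 0.0, 0.0]
ft_force: [0.6, 0.6, -1.1]
finger_gap: 0.0426
```

Emit:
play_rows([
  {"linear": [0,0,0],"twist": [0,0,0],"fingers": -1},
  {"linear": [0,0,0],"twist": [0,0,0],"fingers": -1},
  {"linear": [0,0,0],"twist": [0,0,0],"fingers": -1},
  {"linear": [0,0,0],"twist": [0,0,0],"fingers": -1},
  {"linear": [0,0,0],"twist": [0,0,0],"fingers": -1},
  {"linear": [0,0,0],"twist": [0,0,0],"fingers": -1},
  {"linear": [0,0,-0.012],"twist": [0,0,0],"fingers": -1},
  {"linear": [0,0,-0.025],"twist": [0,0,0],"fingers": -1},
])

```text
time_s: 18.95
position: [0.5786, -0.078, 0.1457]
orientation: [-0.001, 1.0, -0.0, -0.001]
ft_force: [0.4, 0.0, 0.6]
finger_gap: 0.0867
```

Emit:
play_rows([
  {"linear": [0,0,-0.025],"twist": [0,0,0],"fingers": -1},
  {"linear": [0,0,-0.012],"twist": [0,0,0],"fingers": -1},
  {"linear": [0,0,-0.005],"twist": [0,0,0],"fingers": -1},
  {"linear": [0,0,0],"twist": [0,0,0],"fingers": -1},
  {"linear": [0,0,0],"twist": [0,0,0],"fingers": -1},
  {"linear": [0,0,0],"twist": [0,0,0],"fingers": -1},
  {"linear": [0,0,0],"twist": [0,0,0],"fingers": -1},
  {"linear": [0,0,0],"twist": [0,0,0],"fingers": -1},
])

```text
time_s: 19.95
position: [0.5792, -0.0781, 0.1874]
orientation: [-0.001, 1.0, -0.0, -0.0]
ft_force: [-0.7, -0.1, 0.8]
finger_gap: 0.0872
```

```bash
python3 - <<'E'
from h import *
S=camera("side");W=camera("wrist")
P=[(.579,-.0781,.1,.032),(.579,-.0781,.132,.022),(.5855,.069,.071,.032)]
crop(S,210,410,90,280,3.1,[circ(S,*p) for p in P],"pics/s8.png")
crop(W,200,580,100,380,2.05,[circ(W,*p) for p in P],"pics/w8.png")
crop(W,400,600,130,280,4,[],"pics/w8d.png")
print(ctrl.observe()["position"])
E
```

```text
[ 0.57922179 -0.07809662  0.18749512]
```

View pics/s8.png

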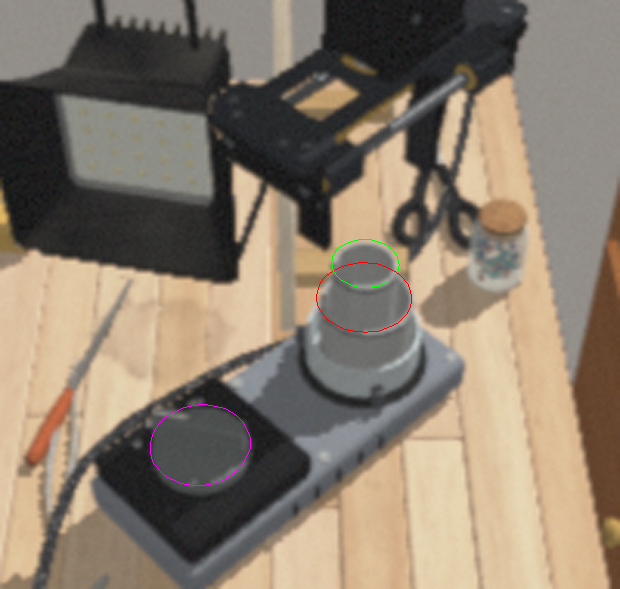

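View pics/w8.png

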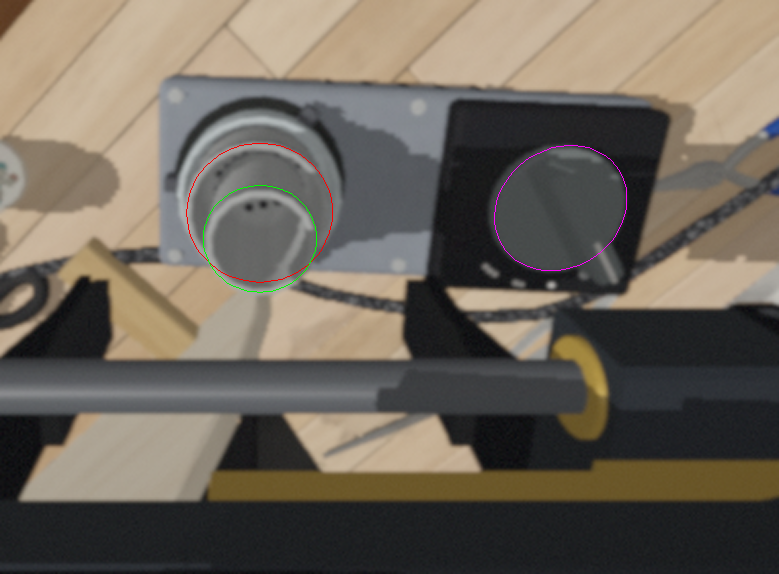

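View pics/w8d.png

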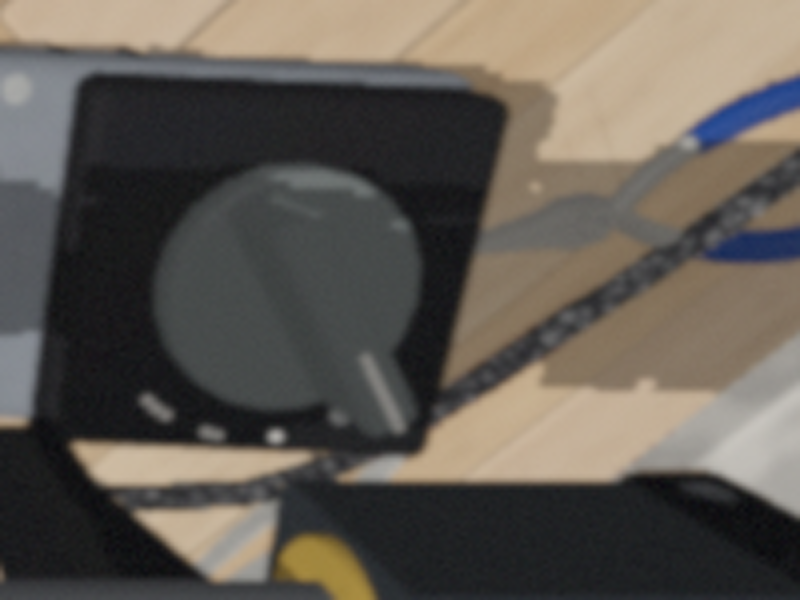

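```bash
python3 - <<'E'
from h import *
W=camera("wrist"); f=lambda u,v:((u+.5)/4-.5+400,(v+.5)/4-.5+130)
T=camera("top"); crop(T,230,330,160,240,8,[],"pics/t8.png")
for n,a,b in [("left",(232,208),(332,420)),("line",(365,355),(405,430))]:
    A=back(W,f(*a),.098);B=back(W,f(*b),.098); d=B-A; print(n,A.round(4),B.round(4),np.degrees(np.arctan2(d[1],d[0])).round(1))
    c=np.array([.586,.068]); nrm=np.array([-d[1],d[0]])[:2]/np.hypot(*d[:2]); print("offset of centre from line mm",(nrm@(c-A[:2])*1000).round(1))
d=np.radians(33); 
for ang in (30,):
    pass
E
```

```text
left [0.5583 0.0383 0.098 ] [0.6091 0.0686 0.098 ] 30.8
offset of centre from line mm 11.3
line [0.5929 0.0736 0.098 ] [0.6117 0.0862 0.098 ] 33.8
offset of centre from line mm -0.8
```

View pics/t8.png

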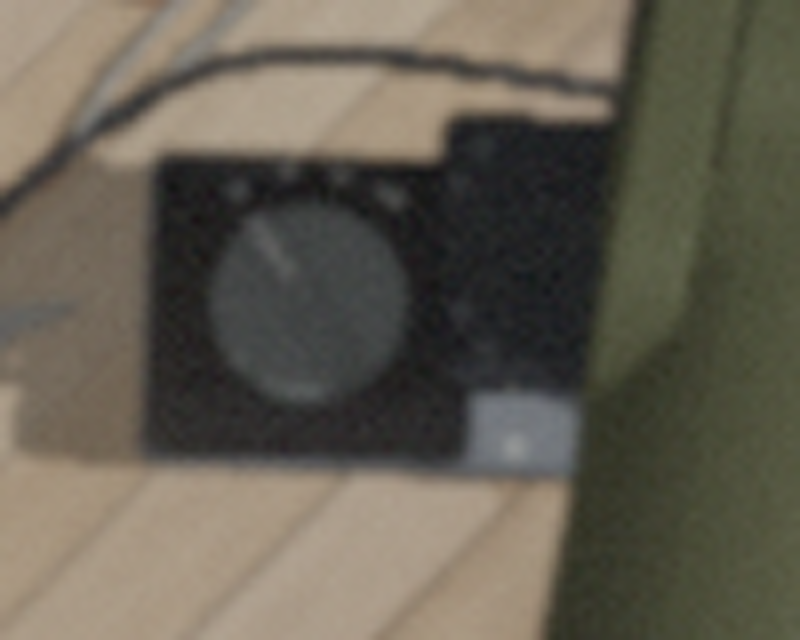

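```bash
python3 p.py .586 .0685 .17 123 8 -1; python3 -c "
from bench import ctrl;print(ctrl.observe()['qpos'].round(2))"
```

```text
20.15 [ 0.5793 -0.0781  0.1876] [[-1.0, -0.0012, 0.0001], [-0.0012, 1.0, 0.0], [-0.0001, 0.0, -1.0]] [-0.66 -0.32  0.34] 0.0872
rv total [ 0.     0.    -0.575] dist 0.148
[{"linear": [-0.0009, 0.0183, 0.0022], "twist": [0.0, 0.0, -0.072], "fingers": -1.0}, {"linear": [-0.0022, 0.0182, 0.0022], "twist": [0.0, 0.0, -0.072], "fingers": -1.0}, {"linear": [-0.0035, 0.018, 0.0022], "twist": [0.0, 0.0, -0.072], "fingers": -1.0}, {"linear": [-0.0048, 0.0177, 0.0022], "twist": [0.0, 0.0, -0.072], "fingers": -1.0}, {"linear": [-0.006, 0.0173, 0.0022], "twist": [0.0, 0.0, -0.072], "fingers": -1.0}, {"linear": [-0.0072, 0.0169, 0.0022], "twist": [0.0, 0.0, -0.072], "fingers": -1.0}, {"linear": [-0.0085, 0.0163, 0.0022], "twist": [0.0, 0.0, -0.072], "fingers": -1.0}, {"linear": [-0.0096, 0.0156, 0.0022], "twist": [0.0, 0.0, -0.072], "fingers": -1.0}]
end [0.5861 0.0685 0.17  ]
[-0.45  0.23  0.63  1.69 -0.14  1.27  1.78]
```

Emit:
play_rows([
  {"linear": [-0.001,0.018,0],"twist": [0,0,-0.072],"fingers": -1},
  {"linear": [-0.002,0.018,0],"twist": [0,0,-0.072],"fingers": -1},
  {"linear": [-0.0035,0.018,0.002],"twist": [0,0,-0.072],"fingers": -1},
  {"linear": [-0.005,0.018,0.003],"twist": [0,0,-0.072],"fingers": -1},
  {"linear": [-0.006,0.0175,0.003],"twist": [0,0,-0.072],"fingers": -1},
  {"linear": [-0.0075,0.017,0.003],"twist": [0,0,-0.072],"fingers": -1},
  {"linear": [-0.0085,0.016,0.003],"twist": [0,0,-0.072],"fingers": -1},
  {"linear": [-0.0095,0.0155,0.003],"twist": [0,0,-0.072],"fingers": -1},
])

```text
time_s: 21.15
position: [0.5861, 0.0705, 0.1703]
orientation: [-0.288, 0.958, 0.0, -0.0]
ft_force: [-0.2, 0.3, 1.2]
finger_gap: 0.0871
```

Emit:
play_rows([
  {"linear": [0,0,0],"twist": [0,0,0],"fingers": -1},
  {"linear": [0,0,0],"twist": [0,0,0],"fingers": -1},
  {"linear": [0,0,0],"twist": [0,0,0],"fingers": -1},
  {"linear": [0,0,0],"twist": [0,0,0],"fingers": -1},
  {"linear": [0,0,0],"twist": [0,0,0],"fingers": -1},
  {"linear": [0,0,0],"twist": [0,0,0],"fingers": -1},
  {"linear": [0,0,0],"twist": [0,0,0],"fingers": -1},
  {"linear": [0,0,0],"twist": [0,0,0],"fingers": -1},
])

```text
time_s: 22.15
position: [0.5864, 0.0683, 0.1706]
orientation: [-0.285, 0.959, 0.0, 0.0]
ft_force: [0.2, 0.3, 0.3]
finger_gap: 0.0872
```

```bash
python3 - <<'E'
from h import *
W=camera("wrist");S=camera("side")
a=np.radians(33);u=np.array([np.cos(a),np.sin(a),0]);v=np.array([-u[1],u[0],0]);c=np.array([.586,.0685,.098])
bar=np.array([c+.03*u+.0065*v,c-.03*u+.0065*v,c-.03*u-.0065*v,c+.03*u-.0065*v,c+.03*u+.0065*v])
crop(W,180,480,80,300,2.6,[circ(W,.586,.0685,.071,.032),proj(W,bar)],"pics/w9.png")
crop(S,210,410,90,280,3.1,[circ(S,.586,.0685,.071,.032),proj(S,bar)],"pics/s9.png")
E
python3 p.py .586 .0685 .075 123 8 -1|head -2
```

```text
22.25 [0.5863 0.0683 0.1706] [[-0.838, -0.5457, 0.0], [-0.5457, 0.838, 0.0001], [-0.0001, 0.0, -1.0]] [ 0.27 -0.09  0.19] 0.087
rv total [0.    0.    0.001] dist 0.096
```

View pics/w9.png

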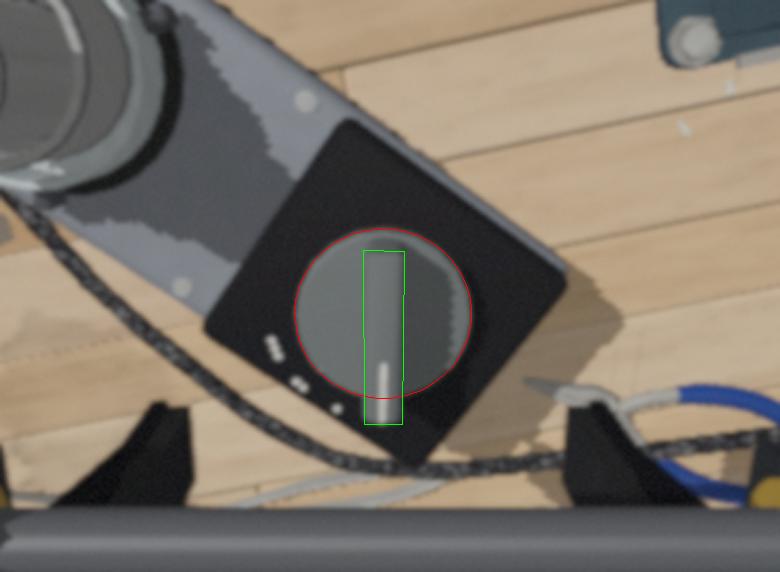

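View pics/s9.png

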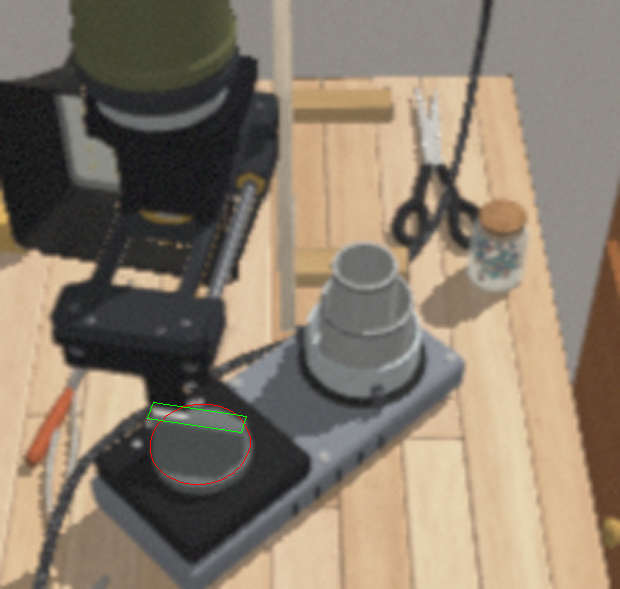

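Excellent match; the cups stand nested. Descend 95 mm and grip the bar.

Emit:
play_rows([
  {"linear": [0,0,0.01],"twist": [0,0,0],"fingers": -1},
  {"linear": [0,0,0.02],"twist": [0,0,0],"fingers": -1},
  {"linear": [0,0,0.022],"twist": [0,0,0],"fingers": -1},
  {"linear": [0,0,0.02],"twist": [0,0,0],"fingers": -1},
  {"linear": [0,0,0.012],"twist": [0,0,0],"fingers": -1},
  {"linear": [0,0,0.007],"twist": [0,0,0],"fingers": -1},
  {"linear": [0,0,0.003],"twist": [0,0,0],"fingers": -1},
  {"linear": [0,0,0],"twist": [0,0,0],"fingers": -1},
])

```text
time_s: 23.25
position: [0.5866, 0.0683, 0.0769]
orientation: [-0.285, 0.959, -0.0, 0.0]
ft_force: [0.0, -0.2, 0.5]
finger_gap: 0.087
```

Emit:
play_rows([
  {"linear": [0,0,0],"twist": [0,0,0],"fingers": 1},
  {"linear": [0,0,0],"twist": [0,0,0],"fingers": 1},
  {"linear": [0,0,0],"twist": [0,0,0],"fingers": 1},
  {"linear": [0,0,0],"twist": [0,0,0],"fingers": 1},
  {"linear": [0,0,0],"twist": [0,0,0],"fingers": 1},
  {"linear": [0,0,0],"twist": [0,0,0],"fingers": 1},
  {"linear": [0,0,0],"twist": [0,0,0],"fingers": 1},
  {"linear": [0,0,0],"twist": [0,0,0],"fingers": 1},
])

```text
time_s: 24.25
position: [0.586, 0.0687, 0.0765]
orientation: [-0.285, 0.959, 0.0, -0.0]
ft_force: [-5.8, 7.2, 3.3]
finger_gap: 0.0153
```

Emit:
play_rows([
  {"linear": [0,0,0],"twist": [0,0,0],"fingers": 1},
  {"linear": [0,0,0],"twist": [0,0,0],"fingers": 1},
  {"linear": [0,0,0],"twist": [0,0,0.05],"fingers": 1},
  {"linear": [0,0,0],"twist": [0,0,0.1],"fingers": 1},
  {"linear": [0,0,0],"twist": [0,0,0.1],"fingers": 1},
  {"linear": [0,0,0],"twist": [0,0,0.1],"fingers": 1},
  {"linear": [0,0,0],"twist": [0,0,0.1],"fingers": 1},
  {"linear": [0,0,0],"twist": [0,0,0.1],"fingers": 1},
])

```text
time_s: 25.25
position: [0.5855, 0.0697, 0.0765]
orientation: [-0.013, 1.0, 0.001, -0.001]
ft_force: [-3.5, 4.1, 2.5]
finger_gap: 0.0123
```

```bash
python3 p.py .586 .0685 .0765 123 8 1|head -2
```

```text
25.25 [0.5855 0.0697 0.0765] [[-0.9997, -0.0258, -0.0018], [-0.0258, 0.9997, 0.0014], [0.0017, 0.0015, -1.0]] [-3.54  4.14  2.51] 0.0123
rv total [ 0.002 -0.001 -0.55 ] dist 0.001
```

Gripping well, low forces. Continue by 0.67 rad (total 1.22).

Emit:
play_rows([
  {"linear": [0,0,0],"twist": [0,0,0.1],"fingers": 1},
  {"linear": [0,0,0],"twist": [0,0,0.1],"fingers": 1},
  {"linear": [0,0,0],"twist": [0,0,0.1],"fingers": 1},
  {"linear": [0,0,0],"twist": [0,0,0.1],"fingers": 1},
  {"linear": [0,0,0],"twist": [0,0,0.1],"fingers": 1},
  {"linear": [0,0,0],"twist": [0,0,0.1],"fingers": 1},
  {"linear": [0,0,0],"twist": [0,0,0.06],"fingers": 1},
  {"linear": [0,0,0],"twist": [0,0,0.01],"fingers": 1},
])

```text
time_s: 26.25
position: [0.5855, 0.0699, 0.0765]
orientation: [0.315, 0.949, 0.0, -0.001]
ft_force: [-3.1, 3.4, 3.0]
finger_gap: 0.0127
```

Emit:
play_rows([
  {"linear": [0,0,0],"twist": [0,0,0],"fingers": 1},
  {"linear": [0,0,0],"twist": [0,0,0],"fingers": 1},
  {"linear": [0,0,0],"twist": [0,0,0],"fingers": 1},
  {"linear": [0,0,0],"twist": [0,0,0],"fingers": 1},
  {"linear": [0,0,0],"twist": [0,0,0],"fingers": 1},
  {"linear": [0,0,0],"twist": [0,0,0],"fingers": 1},
  {"linear": [0,0,0],"twist": [0,0,0],"fingers": 1},
  {"linear": [0,0,0],"twist": [0,0,0],"fingers": 1},
])

```text
time_s: 27.25
position: [0.5855, 0.0699, 0.0765]
orientation: [0.315, 0.949, 0.001, -0.001]
ft_force: [-4.0, 4.5, 2.6]
finger_gap: 0.0129
```

```bash
python3 p.py .586 .0685 .0765 123 8 1|head -2; python3 - <<'E'
from h import *
W=camera("wrist");S=camera("side");s=ctrl.observe();print(s["moment"],s["qpos"].round(2))
a=np.radians(33)-1.2;u=np.array([np.cos(a),np.sin(a),0]);v=np.array([-u[1],u[0],0]);c=np.array([.586,.0685,.098])
bar=np.array([c+.03*u+.0065*v,c-.03*u+.0065*v,c-.03*u-.0065*v,c+.03*u-.0065*v,c+.03*u+.0065*v])
crop(W,180,480,80,300,2.6,[proj(W,bar)],"pics/wa.png")
crop(S,210,410,90,280,3.1,[proj(S,bar)],"pics/sa.png")
E
```

```text
27.25 [0.5855 0.0699 0.0765] [[-0.8016, 0.5979, -0.0017], [0.5979, 0.8016, 0.0017], [0.0024, 0.0003, -1.0]] [-3.97  4.52  2.55] 0.0129
rv total [ 0.002 -0.002 -1.217] dist 0.001
[0.83519555 0.81593291 0.11038127] [-0.72  0.36  0.66  1.79 -0.25  1.08  0.97]
```

View pics/wa.png

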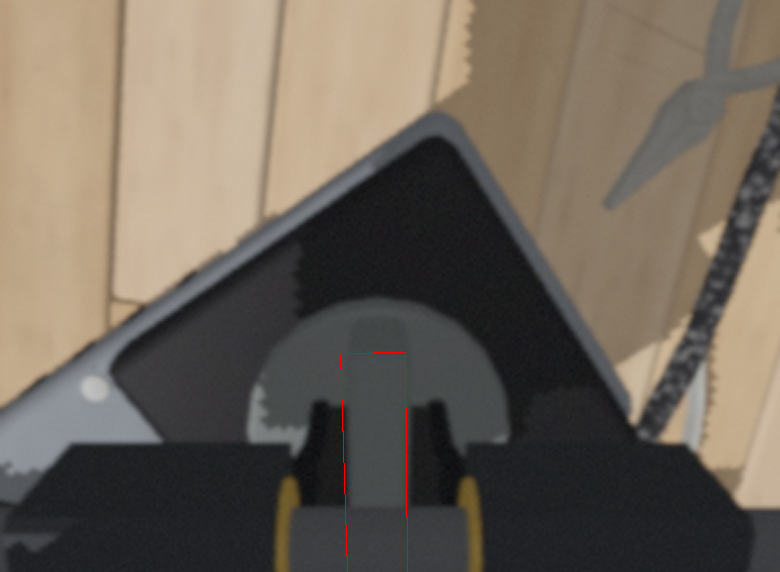

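View pics/sa.png

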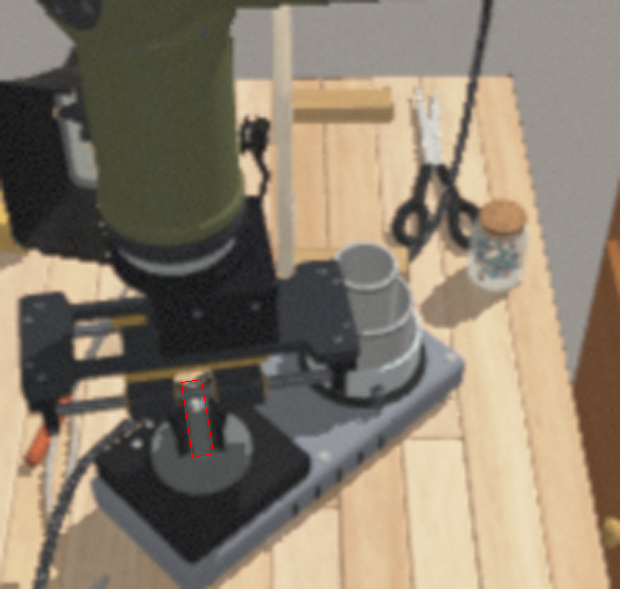

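```bash
python3 -c "
from bench import ctrl;print(ctrl.job_done());s=ctrl.observe();print(s['time_s'],s['finger_gap'])"
```

```text
the job is handed in; nothing more can be done
None
the job is handed in; nothing more can be done
```

I stood the middle cup in the pan and the small cup inside it, both upright and let go. I then gripped the dial's bar and turned it clockwise to the third position. I handed the job in at about 27 s of robot time, still holding the dial; no verdict was reported.

- **Cups:** the side and wrist pictures taken after release show both cups nested upright. Their rims are at the expected heights and within about 2 mm of centre. In the last side picture they still stand nested and the gripper is clear of them.
- **Dial:** the tool had turned 1.217 rad with the bar gripped (finger gap 12.9 mm against a 13 mm bar). In the wrist picture the bar lies along the predicted 1.2 rad direction. The dial angle is inferred from these, as there is no direct reading.
- **Force:** the wrist force was about 6 to 7 N while holding.
- **Pliers, jar and shears:** I did not touch them, and the later pictures show no sign that they moved.
- **Camera disagreement:** my first side-camera positions differed by 3 to 9 mm from the top camera's, largely from picking the rim centres by eye. I went by the top and wrist views and small corrections near each target.

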